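# Show a vial's sides to the reader with the click knob

## Robot

A 6-joint arm with a two-finger parallel gripper is mounted at the origin on a cart in front of the work surface, level with it; the furniture and walls round the work are solid. World frame = base frame: x ahead of the robot, y to its left, z up, the work surface at z = 0. Lengths are in mm, angles in rad, forces in N, time in s.
With the tool pointing down it reaches from about 350 to 975 mm from the base axis. Payload 7.1 kg.
Tool frame: the origin (TCP) lies midway between the tips of the shut fingers; the grasp point (between the pads) lies 19 mm behind it (ctrl.grasp_offset is the distance from the TCP to the grasp point, in mm); z points along the fingers, y is the line along which they close (so a half turn about z gives the same grasp; the last joint's range is limited). The gripper opens to 88 mm and grips with 3 to 60 N. Pads are 20 mm wide; open, the fingers measure 115 mm over their backs; the gripper's body (75 mm by 178 mm) begins 61 mm behind the grasp point.
Start: joints at [1.27, 0.423, 1.63, -0, 1.089, -0.019], TCP at [173.771, 600.34, 222.675] pointing down, gripper open.
Joint ranges: [-3, 3], [-0.9, 2.11], [0.09, 2.58], [-1.31, 4.45], [0.11, 2.69], [-2.54, 2.54]. Speed limits (rad/s): [2.39, 2.39, 3.01, 3.14, 3.14, 3.14].

## Interface

Orientations are given as a rotation vector (axis times angle).
In Python, from workcell import sensors, viewer, ctrl gives the robot as it stands. The module is installed in compiled form; this text tells all that it offers.
- The arm moves only by the shell command python3 -m handwheel 'ROWS'. ROWS is JSON, a list of rows, each a list of 7 numbers: the shift along the tool's x, y, z in mm, then the turn, a rotation vector about the tool's x, y, z in rad, then the closure, from 0 (fully open) to 1 (shut). In form: [[x, y, z, rx, ry, rz, jaw], ...]. A call has 1 to 10 rows; each row shifts and turns the commanded pose from where the row before left it, along the tool's axes as they then stand; what a row does not reach is not made up. A row lasts 1/8 s, in which the tool goes at most 62.5 mm and 10.7 degrees, less where a joint would pass 70% of its speed; a pose out of reach is approached as far as the arm can. A call is refused whole if a number of a shift passes 62.5 or a number of a turn 0.188, either way. A call with a gripper value outside its range is refused whole. The fingers move at their own pace and stop on an object; the grip force is fixed at half the most. Time passes only in rows, so rows that do not move let the fingers close. It gives the time, the measured TCP pose, the force, the opening and the grip force at its end, in the units of the state.
- sensors.get_obs(): the state, without advancing time (a new reading comes with each control period).
- viewer.get_image(name): name is "scene" or "top"; returns a dict with "frame" (384x512x3 uint8, blue, green, red), "fov_y" (degrees; the focal length in pixels is half the picture's height over the tangent of half this angle, whatever the lens; pixels are square), "cx", "cy" (the principal point, pixels), "R" (3x3) and "t" (3): a world point X has camera coordinates R X + t. Camera axes: x right, y down, z forward; pixel columns grow to the right and rows downward; lengths in mm; the calibration is good to about 2 mm. A picture is of the moment at which its call begins. There is no depth.
- ctrl.close_job(): hands the job in; it is judged then, once.
The state is a dict: "t": time; "qpos": joint angles; "qvel": joint speeds; "joint_torque": joint torques, N m; "ee_pos": TCP position; "orientation": TCP orientation; "ft_force": force on the tool from outside, world axes, zero at the start; "moment": the same for the moment, N m; "width": finger opening in mm; "grasp_force": force on a finger pad.
Only numpy, scipy, OpenCV 4.12 (cv2) and the standard library are available. Lean on these libraries where they do the work, as an engineer would, in place of code of your own. Each camera call takes 0.05 s, during which the arm holds its last target. There are 200 camera calls.

## Task

Stand the capped vial upright in the cup of the small inspection turntable and let go of it. Then grip the bar knob and turn it clockwise (seen from above) one click at a time, so that the reader sees each side of the vial: stop for about a second at the first click and again at the second, go on to the third click, not beyond, and finish while still gripping the knob steady there, since its spring takes it back to home if it is let go. Leave the petri dish, the rubber stopper and the weighing boat alone.

Things in the scene. Friction and masses are not known exactly. Their poses are not given: they have to be found in the camera images.
- vial_center (a point): the only vial: clear glass, black screw cap, 22 mm across, 58 mm tall (cap 19 mm across, topmost 12 mm), 24 g, standing upright on the desk left of the turntable unit. The point is its centre, 29 mm above its underside; z is its long axis, pointing up to the cap.
- turntable_unit: grey box with a pale grey top plate, 116 x 244 mm, top 42 mm above the desk, fixed to the desk. Origin: centre of its underside, on the desk. Its x axis points away from the robot, y to the left along the box; yawed up to 0.3 rad either way. The turntable with its cup is at y = +68 mm, the bar knob at y = -68 mm.
- cup_floor (a point): fixed point on the turntable's axis at the cup's inner floor, 54 mm above the desk (axes as the unit's). The cup is a grey ring, 27 mm inside, 37 mm outside, its rim 11 mm above this point; it turns with the turntable, a quarter turn anticlockwise a click. A seated vial has its centre 29 mm above this point.
- reader (a point): top of the reader, a fixed black post 10 x 24 mm behind the cup (51 mm from the turntable's axis along the unit's x), whose top is 90 mm above the desk. Fingers that close along the unit's y axis miss it.
- knob_grip (a point): on the knob's vertical axis at the height to grip, 72 mm above the desk; turns with the knob. The knob is a black upright bar along this point's x, 46 mm long, 14 mm thick (pinch it across this), from 54 to 84 mm above the desk, on a flat round foot and collar 48 mm across. A white line marks its end at the point's -x, which at home points to the unit's -x (robot's side).
- knob (a joint): knob angle, rad: 0 at home (start, against an end stop), grows clockwise from above. Clicks every 0.419 (24 deg), ticks on the box mark them: third at 1.257; far end stop 2.1. A spring pulls home throughout (0.05 N m at home, 0.075 at the third); the detent adds a ripple of 0.035 N m: resistance peaks a quarter step past each click, is least a quarter step before the next. Let go, it returns home.
- petri: bystander: closed petri dish, 65 mm across, 15 mm high, lying on the desk to the right of the unit. Origin: centre of its underside.
- stopper: bystander: brown rubber stopper, 27 mm across, 24 mm high, on the desk beyond the unit's left end. Origin: centre of its underside.
- weigh_boat: bystander: small white square weighing boat, 66 x 66 x 15 mm, on the desk to the left of the vial. Origin: centre of its underside.
There are look-alikes about, which are no part of the job. Leave any orange or purple look-alike of the part that bears vial_center alone.

How it is judged:
By the outcome, as a careful person would: the job done as asked, in the order asked, and still so for the second after the job is handed in, while the arm keeps its last pose, push and grip.
It also fails if it takes over 51 s, if anything falls off the work surface, if the arm or the gripper's body presses on something with over 40 N, if the wrist force passes 120 N, or if a joint passes its speed limit or range.

## Working session

There is one attempt and no reset: what is moved stays moved. The work goes in short steps, Python scripts to look and compute and a shell command to move; the robot and the scene stay as the last step left them, time stands still between calls to the robot, and variables do not carry over. Pictures are saved under pics/ and viewed, at most 10 in all, crops included, and the job is handed in when it is done.

```bash
mkdir -p pics; cat > h.py <<'E'
import numpy as np, cv2
from workcell import sensors, viewer, ctrl
from scipy.spatial.transform import Rotation as Ro
def cam(n):
    d=viewer.get_image(n); d['R']=np.array(d['R']);d['t']=np.array(d['t']);d['f']=192/np.tan(np.radians(d['fov_y'])/2); return d
def proj(d,X):
    c=d['R']@np.array(X,float)+d['t']; return d['f']*c[:2]/c[2]+[d['cx'],d['cy']]
def ray(d,u,v,z):
    r=d['R'].T@np.array([(u-d['cx'])/d['f'],(v-d['cy'])/d['f'],1]); o=-d['R'].T@d['t']; return o+r*(z-o[2])/r[2]
E
python3 - <<'E'
from h import *
for n in('scene','top'):
    d=cam(n); cv2.imwrite(f'pics/{n}0.png',d['frame']); print(n,d['fov_y'],d['cx'],d['cy'],(-d['R'].T@d['t']).round(),d['R'].round(3).tolist())
o=sensors.get_obs(); print(o); print(Ro.from_rotvec(o['orientation']).as_matrix().round(3))
E
```

```text
scene 43.61524900301729 256.4051263786736 188.93456030958723 [  -4. 1190.  708.] [[-0.907, -0.42, -0.021], [-0.164, 0.399, -0.902], [0.387, -0.815, -0.431]]
top 50.92457165219971 255.4869312181712 189.31973804970212 [ 436.   17. 1352.] [[0.011, -1.0, 0.005], [-0.993, -0.011, -0.119], [0.119, -0.004, -0.993]]
{'t': 0.1, 'qpos': array([ 1.26995020e+00,  4.23770973e-01,  1.63060333e+00,  1.97876251e-05,
        1.08860389e+00, -1.90059443e-02]), 'qvel': array([ 4.36986967e-04, -3.60550971e-04, -1.48563847e-03, -2.36505178e-03,
        2.85657032e-05, -6.95078280e-04]), 'joint_torque': array([ 5.44745017e-04, -5.45609057e+01, -2.74325824e+01,  6.45118486e-02,
        1.86885009e-02,  9.34960056e-07]), 'ee_pos': array([173.65215409, 599.86881431, 221.97936706]), 'orientation': array([-4.41230472e-01, -3.11021229e+00,  2.14408643e-03]), 'ft_force': array([ 0.39450299,  0.79183874, -0.62527417]), 'moment': array([-0.0437868 ,  0.00991754,  0.07120021]), 'grasp_force': 0.0, 'width': 87.88469943132347}
[[-0.961  0.278 -0.   ]
 [ 0.278  0.961 -0.001]
 [ 0.    -0.001 -1.   ]]
```

View pics/scene0.png

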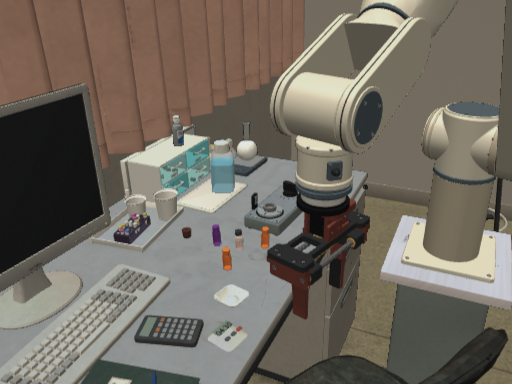

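View pics/top0.png

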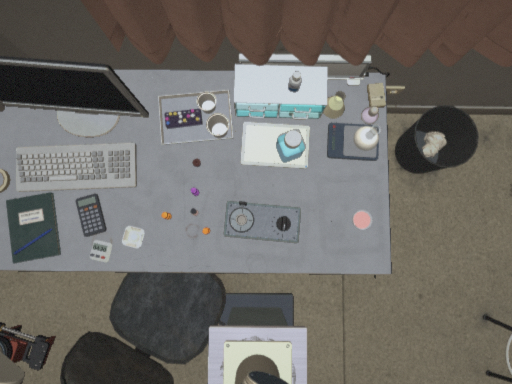

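The scene picture shows an orange look-alike at (227,258) and another at (265,237), a purple one at (216,235), and a clear, black-capped vial at about (239,238). In the top picture the same things are at (166,215), (206,231), (195,191) and (193,211), with the stopper at (196,162), a clear ring at (192,230) and the unit at (262,222). By the description I choose the clear one, and check it in one crop.

```bash
python3 - <<'E'
from h import *
a=cv2.imread('pics/scene0.png')[170:290,190:320]; b=cv2.imread('pics/top0.png')[150:250,150:310]
a=cv2.resize(a,(325,300),interpolation=cv2.INTER_CUBIC); b=cv2.resize(b,(800,500),interpolation=cv2.INTER_CUBIC)
a=cv2.imread('pics/scene0.png')[180:280,170:330]; a=cv2.resize(a,(480,300),interpolation=cv2.INTER_CUBIC); b=cv2.resize(b,(480,300),interpolation=cv2.INTER_CUBIC)
cv2.imwrite('pics/crop.png',np.vstack([a,b]))
E
```

```text
(no output)
```

View pics/crop.png

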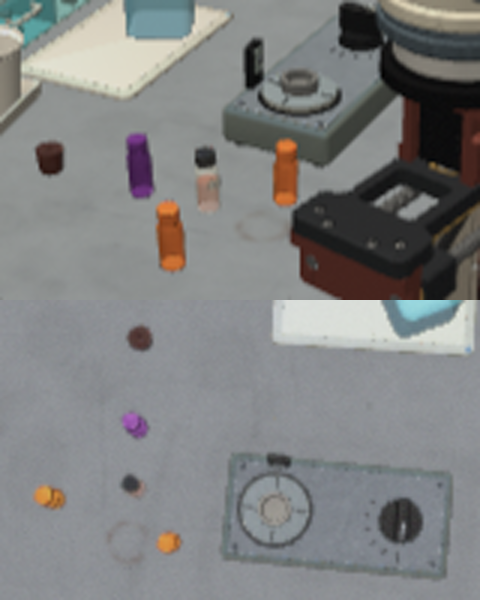

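The crop confirms it: the clear vial with the black cap is at scene (239,231–249) and top (194,211.7). Around it are two orange vials and a purple one. The turntable centre is at top (241.7,220), the knob at (283.7,223.7), and the ring on the desk is only a stain.

```bash
cat > m.py <<'E'
from h import *
def m():
    t=cam('top');s=cam('scene')
    print('vial top',ray(t,194,211.7,57).round(1),'scene cap',ray(s,238.7,231.5,56).round(1))
    print('orange R top',ray(t,206,230.8,55).round(1),'scene base',ray(s,265,247,3).round(1))
    cup=ray(t,241.7,220,64); kn=ray(t,283.7,223.7,72); print('cup',cup,'knob',kn,np.linalg.norm((cup-kn)[:2]))
    c=[ray(t,150+u/3,150+(v-300)/3,42) for u,v in((230,455),(452,472),(443,577),(222,560))]
    print(np.round(c,1),np.mean(c,0))
    for n in(0,):
        y=np.array(c[0]+c[3]-c[1]-c[2]);print('yaw',np.arctan2(-y[0],y[1]))
    y=cup-kn;print('yaw2',np.arctan2(-y[0],y[1]))
m()
E
python3 m.py
```

```text
vial top [516.6 208.7  57. ] scene cap [516.3 212.   56. ]
orange R top [456.  168.9  55. ] scene base [455.2 178.6   3. ]
cup [491.32371735  55.03942437  64.        ] knob [480.73442953 -78.29548648  72.        ] 133.75474372223576
[[ 551.4  105.5   42. ]
 [ 535.5 -135.7   42. ]
 [ 422.4 -125.7   42. ]
 [ 438.   112.    42. ]] [486.81305755 -10.96704753  42.        ]
yaw -0.06559230818734126
yaw2 -0.07925237467724444
```

```bash
cat > to.py <<'E'
import sys
from h import *
# usage: to.py x y z(TCP) yaw_of_tool_y : remaining shift in tool axes and turn
o=sensors.get_obs(); R=Ro.from_rotvec(o['orientation']).as_matrix()
g=[float(a) for a in sys.argv[1:5]]
yaw=np.arctan2(R[1,1],R[0,1]); d=R.T@(np.array(g[:3])-o['ee_pos'])
print('shift',d.round(1),'rz',round(yaw-g[3],3),'t',round(o['t'],2),'q',np.round(o['qpos'],2),'tcp',o['ee_pos'].round(1),'F',o['ft_force'].round(1),'w',round(o['width'],1),'g',round(o['grasp_force'],1),'tilt',R[:2,2].round(4))
E
python3 -m handwheel '[[0,0,0,0,0,-0.105,0],[0,0,0,0,0,-0.105,0],[-46,-41,0,0,0,0,0],[-46,-41,0,0,0,0,0],[-46,-41,0,0,0,0,0],[-46,-41,0,0,0,0,0],[-46,-41,0,0,0,0,0],[-46,-41,0,0,0,0,0],[-46,-41,0,0,0,0,0],[0,0,0,0,0,0,0]]'; python3 to.py 516.5 210 120 1.50
```

```text
t: 1.45
ee_pos: [476.8, 288.1, 222.6]
orientation: [0.121, 3.139, -0.0]
ft_force: [-0.4, 0.4, 0.0]
width: 87.6
grasp_force: 0.0
shift [-45.5 -74.8 102.7] rz -0.006 t 1.45 q [ 0.52  0.32  1.78 -0.    1.04 -0.97] tcp [476.8 288.1 222.6] F [-0.4  0.4  0. ] w 87.6 g 0.0 tilt [ 0.0006 -0.0002]
```

```bash
python3 -m handwheel '[[-22.5,-37.5,0,0,0,0,0],[-22.5,-37.5,0,0,0,0,0],[0,0,52,0,0,0,0],[0,0,50,0,0,0,0],[0,0,0,0,0,0,0],[0,0,0,0,0,0,0]]'; python3 to.py 516.5 210 19 1.50
python3 - <<'E'
from h import *
d=cam('scene'); p=proj(d,[516.5,210,30]).astype(int); print(p)
f=d['frame'][p[1]-75:p[1]+45,p[0]-80:p[0]+80]; cv2.imwrite('pics/v1.png',cv2.resize(f,None,fx=5,fy=5,interpolation=cv2.INTER_CUBIC))
E
```

```text
t: 2.2
ee_pos: [514.4, 214.0, 122.0]
orientation: [0.111, 3.138, 0.001]
ft_force: [-0.6, -0.5, -0.1]
width: 87.9
grasp_force: 0.0
shift [ -2.3  -3.9 103. ] rz -0.0 t 2.2 q [ 0.37  0.46  1.85  0.    0.83 -1.13] tcp [514.4 214.  122. ] F [-0.6 -0.5 -0.1] w 87.9 g 0.0 tilt [0.0012 0.0005]
[239 239]
```

View pics/v1.png

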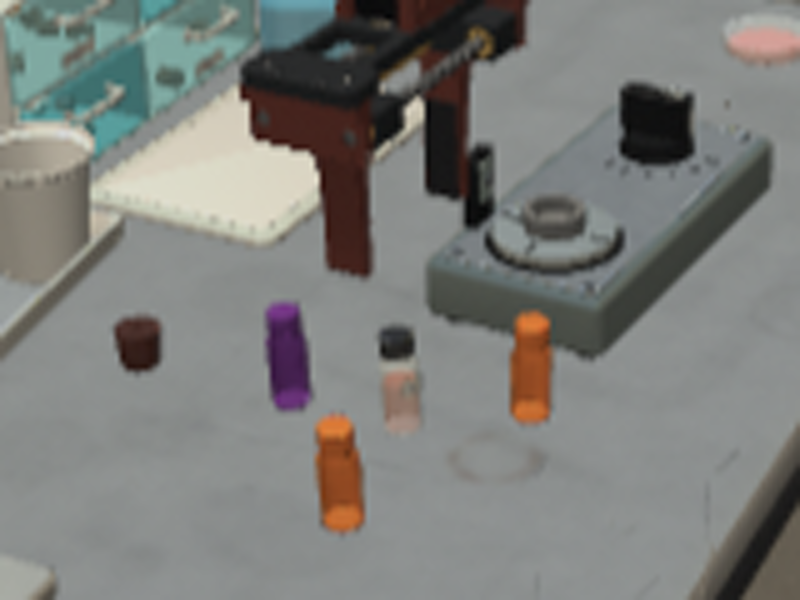

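The view shows the fingers straddling the vial: vial at crop (400,380), fingertips at (348,275) and (443,197). Nothing lies under either finger, so I descend.

```bash
python3 -m handwheel '[[-2.5,-4,0,0,0,0,0],[0,0,40,0,0,0,0],[0,0,40,0,0,0,0],[0,0,23,0,0,0,0],[0,0,0,0,0,0,0],[0,0,0,0,0,0,0]]'; python3 to.py 516.5 210 19 1.50
```

```text
t: 3.0
ee_pos: [517.2, 209.1, 19.1]
orientation: [0.113, 3.138, 0.001]
ft_force: [0.1, -0.9, 0.5]
width: 87.9
grasp_force: 0.0
shift [0.7 0.9 0.1] rz -0.001 t 3.0 q [ 0.36  0.63  1.88 -0.    0.63 -1.14] tcp [517.2 209.1  19.1] F [ 0.1 -0.9  0.5] w 87.9 g 0.0 tilt [0.0021 0.0008]
```

```bash
python3 -m handwheel '[[0,0,0,0,0,0,0.5],[0,0,0,0,0,0,0.7],[0,0,0,0,0,0,0.85],[0,0,0,0,0,0,0.9],[0,0,0,0,0,0,0.9],[0,0,0,0,0,0,0.9]]'; python3 to.py 491.5 56 130 1.50
```

```text
t: 3.75
ee_pos: [516.0, 208.8, 17.6]
orientation: [-0.113, -3.139, 0.0]
ft_force: [0.0, -0.0, 0.3]
width: 31.5
grasp_force: 0.0
shift [  13.5 -154.1 -112.4] rz -0.001 t 3.75 q [ 0.36  0.64  1.88  0.    0.63 -1.14] tcp [516.  208.8  17.6] F [ 0.  -0.   0.3] w 31.5 g 0.0 tilt [-0.0001 -0.0001]
```

```bash
python3 -m handwheel '[[0,0,0,0,0,0,0.9],[0,0,0,0,0,0,0.9],[0,0,0,0,0,0,0.9],[0,0,0,0,0,0,0.9]]'; python3 to.py 491.5 56 130 1.50
```

```text
t: 4.25
ee_pos: [516.1, 208.8, 17.7]
orientation: [-0.113, -3.14, 0.0]
ft_force: [-0.3, -0.1, 0.0]
width: 20.6
grasp_force: 30.0
shift [  13.5 -154.1 -112.3] rz -0.001 t 4.25 q [ 0.36  0.64  1.88  0.    0.63 -1.14] tcp [516.1 208.8  17.7] F [-0.3 -0.1  0. ] w 20.6 g 30.0 tilt [-0. -0.]
```

```bash
python3 -m handwheel '[[0,0,-40,0,0,0,0.9],[0,0,-50,0,0,0,0.9],[0,0,-22,0,0,0,0.9],[3,-38,0,0,0,0,0.9],[3.5,-40,0,0,0,0,0.9],[3.5,-40,0,0,0,0,0.9],[3.5,-36,0,0,0,0,0.9],[0,0,0,0,0,0,0.9],[0,0,0,0,0,0,0.9]]'; python3 to.py 491.5 56 91 1.50
python3 - <<'E'
from h import *
o=sensors.get_obs(); 
ims=[]
for n in('scene','top'):
    d=cam(n); p=proj(d,[491.5,56,80]).astype(int); print(n,p)
    f=d['frame'][p[1]-35:p[1]+25,p[0]-40:p[0]+40]; ims.append(cv2.resize(f,None,fx=8,fy=8,interpolation=cv2.INTER_CUBIC)[:480,:640])
    if n=='scene': cv2.imwrite('pics/c1.png',ims[0])
    ax=o['ee_pos']; print('axis seen',proj(d,[ax[0],ax[1],112]),proj(d,[ax[0],ax[1],170]),'rim C',proj(d,[491.5,56,65]))
E
```

```text
t: 5.38
ee_pos: [491.8, 56.4, 129.8]
orientation: [0.114, 3.139, 0.0]
ft_force: [-0.1, 0.1, -0.6]
width: 20.7
grasp_force: 30.0
shift [ 0.3 -0.5 38.8] rz -0.002 t 5.38 q [ 0.09  0.37  1.98  0.    0.79 -1.41] tcp [491.8  56.4 129.8] F [-0.1  0.1 -0.6] w 20.7 g 30.0 tilt [0.0004 0.0002]
scene [270 200]
axis seen [270.11902969 190.66202969] [269.94383955 172.06034933] rim C [270.42293756 205.20181192]
top [241 219]
axis seen [240.79568835 219.15321474] [240.18176048 218.25673045] rim C [241.39015156 219.9277184 ]
```

View pics/c1.png

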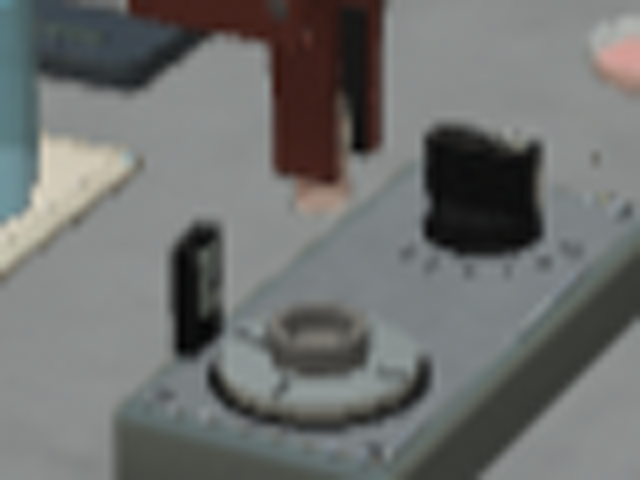

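```bash
python3 - <<'E'
from h import *
g=cv2.imread('pics/top0.png',0)
print(g[200:240,222:262][::1].tolist().__str__().replace('], [','\n'))
E
```

```text
[[137, 137, 142, 139, 138, 133, 135, 136, 134, 132, 130, 132, 134, 135, 137, 137, 139, 130, 129, 131, 133, 132, 134, 140, 140, 143, 142, 140, 136, 137, 139, 139, 140, 139, 140, 141, 141, 139, 140, 142
140, 140, 141, 142, 139, 117, 122, 115, 111, 111, 112, 110, 119, 121, 122, 134, 130, 93, 87, 87, 103, 105, 107, 125, 132, 137, 140, 139, 136, 139, 139, 138, 137, 138, 136, 140, 139, 140, 139, 142
141, 140, 140, 142, 135, 122, 114, 113, 111, 113, 112, 109, 116, 119, 118, 120, 113, 66, 67, 68, 66, 65, 63, 71, 91, 118, 133, 135, 134, 137, 136, 135, 134, 136, 134, 135, 139, 141, 141, 141
139, 139, 140, 137, 121, 118, 114, 118, 111, 115, 121, 107, 117, 125, 117, 118, 116, 61, 50, 53, 56, 57, 50, 57, 62, 113, 120, 117, 119, 116, 116, 121, 114, 121, 124, 125, 137, 137, 137, 139
138, 140, 139, 138, 115, 116, 117, 125, 118, 102, 125, 128, 134, 142, 129, 123, 125, 85, 56, 70, 69, 61, 56, 42, 58, 113, 119, 119, 117, 114, 115, 114, 109, 116, 121, 123, 120, 122, 123, 119
137, 138, 138, 136, 113, 111, 116, 123, 100, 94, 128, 129, 132, 132, 127, 128, 127, 110, 94, 102, 98, 96, 94, 69, 87, 126, 126, 13
[... 6050 characters left out ...]
4, 115, 115, 118, 114, 102, 115, 118, 119, 124, 137, 125, 127, 128, 129, 126, 127, 125, 131, 125, 129
144, 141, 141, 139, 141, 144, 139, 140, 123, 125, 126, 125, 117, 118, 114, 114, 115, 113, 117, 114, 113, 117, 113, 108, 106, 110, 109, 108, 114, 117, 115, 114, 115, 117, 116, 115, 114, 119, 106, 119
143, 140, 146, 143, 144, 143, 143, 143, 141, 143, 141, 145, 139, 142, 140, 142, 140, 141, 138, 124, 124, 123, 114, 114, 109, 113, 115, 110, 116, 118, 112, 113, 113, 107, 109, 108, 113, 113, 110, 113
144, 143, 142, 146, 146, 146, 143, 143, 144, 146, 144, 146, 144, 147, 145, 141, 144, 143, 143, 143, 142, 142, 143, 141, 140, 137, 136, 136, 139, 137, 122, 122, 122, 114, 113, 109, 115, 117, 113, 118]]
```

```bash
python3 - <<'E'
from h import *
d=cam('top'); s=cam('scene')
print(ray(d,241.2,219.8,44),ray(d,241.0,219.8,62))
for z in(65,):print(ray(s,269.85,205.5,z),ray(s,269.9,205.2,z))
E
```

```text
[492.80711259  57.25444854  44.        ] [492.02212613  57.34163728  62.        ]
[492.29171445  58.35657356  65.        ] [492.90610107  56.57190498  65.        ]
```

The view shows the vial held over the unit with its base at crop (322,195) and the cup rim at (319,326). Both cameras put the cup at about (492.4, 57.3). I correct for that and lower.

```bash
python3 -m handwheel '[[-0.5,0.9,0,0,0,0,0.9],[0,0,25,0,0,0,0.9],[0,0,15,0,0,0,0.9],[0,0,6,0,0,0,0.9],[0,0,6,0,0,0,0.9],[0,0,3,0,0,0,0.9],[0,0,0,0,0,0,0.9],[0,0,0,0,0,0,0.9]]'; python3 to.py 492.4 57.3 72 1.50
```

```text
t: 6.58
ee_pos: [492.3, 57.0, 75.0]
orientation: [0.113, 3.139, 0.0]
ft_force: [-1.0, -0.3, -0.7]
width: 21.2
grasp_force: 30.0
shift [-0.   0.3  3. ] rz -0.001 t 6.58 q [ 0.09  0.47  2.   -0.    0.67 -1.41] tcp [492.3  57.   75. ] F [-1.  -0.3 -0.7] w 21.2 g 30.0 tilt [0.0006 0.    ]
```

```bash
python3 -m handwheel '[[0,0,1.5,0,0,0,0.9],[0,0,1.5,0,0,0,0.9],[0,0,0,0,0,0,0.9]]'; python3 to.py 492.4 57.3 72 1.50
python3 - <<'E'
from h import *
d=cam('scene'); f=d['frame'][165:225,230:310]; cv2.imwrite('pics/c2.png',cv2.resize(f,None,fx=8,fy=8,interpolation=cv2.INTER_CUBIC))
E
```

```text
t: 6.95
ee_pos: [492.1, 57.0, 71.6]
orientation: [0.113, 3.14, -0.0]
ft_force: [-0.1, -0.1, -0.3]
width: 20.9
grasp_force: 30.0
shift [-0.2  0.3 -0.4] rz -0.001 t 6.95 q [ 0.09  0.48  2.   -0.    0.66 -1.41] tcp [492.1  57.   71.6] F [-0.1 -0.1 -0.3] w 20.9 g 30.0 tilt [ 0. -0.]
```

View pics/c2.png

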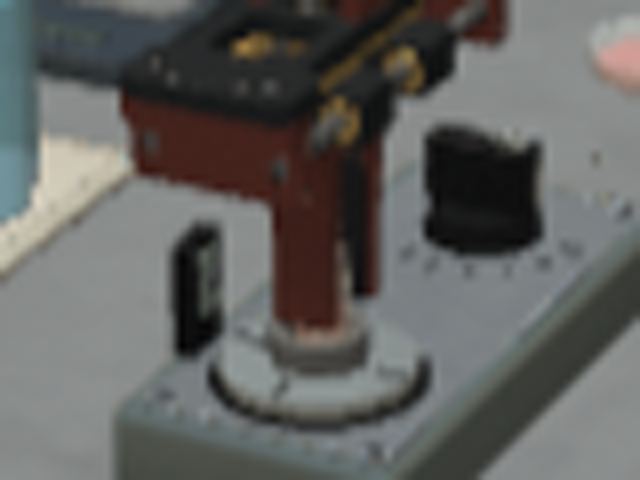

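The vial sits in the ring at crop (320,345), upright and with no contact force. I release it and retreat straight up.

```bash
python3 -m handwheel '[[0,0,0,0,0,0,0.7],[0,0,0,0,0,0,0.5],[0,0,0,0,0,0,0.3],[0,0,0,0,0,0,0.3],[0,0,-12,0,0,0,0.3],[0,0,-40,0,0,0,0.3],[0,0,-30,0,0,0,0.3],[0,0,0,0,0,0,0.3]]'; python3 to.py 482.3 -79 142 1.50
```

```text
t: 8.0
ee_pos: [493.9, 57.2, 156.4]
orientation: [0.112, 3.134, 0.001]
ft_force: [0.2, 0.1, -0.7]
width: 61.3
grasp_force: 0.0
shift [   1.9 -136.7   14.3] rz -0.001 t 8.0 q [ 0.09  0.33  1.96 -0.    0.84 -1.41] tcp [493.9  57.2 156.4] F [ 0.2  0.1 -0.7] w 61.3 g 0.0 tilt [0.0055 0.0005]
```

```bash
python3 -m handwheel '[[0.5,-34,0,0,0,0,0.3],[0.5,-34,0,0,0,0,0.3],[0.5,-34,0,0,0,0,0.3],[0.5,-33.5,0,0,0,0,0.3],[0,0,28,0,0,0,0.3],[0,0,25,0,0,0,0.3],[0,0,0,0,0,0,0.3],[0,0,0,0,0,0,0.3]]'; python3 to.py 482.2 -78.3 57 1.496
python3 - <<'E'
from h import *
d=cam('scene'); f=d['frame'][160:220,240:320]; cv2.imwrite('pics/k1.png',cv2.resize(f,None,fx=8,fy=8,interpolation=cv2.INTER_CUBIC))
print(proj(d,[482.2,-78.3,84]),proj(d,[482.2,-78.3,54]))
E
```

```text
t: 9.0
ee_pos: [480.5, -77.9, 100.9]
orientation: [-0.113, -3.139, -0.0]
ft_force: [-0.4, -0.4, -0.2]
width: 61.2
grasp_force: 0.0
shift [-1.8 -0.2 43.9] rz 0.003 t 9.0 q [-0.19  0.42  2.01 -0.    0.72 -1.68] tcp [480.5 -77.9 100.9] F [-0.4 -0.4 -0.2] w 61.2 g 0.0 tilt [-0.0002  0.    ]
[290.25904216 181.86841424] [290.16717355 190.56694863]
```

View pics/k1.png

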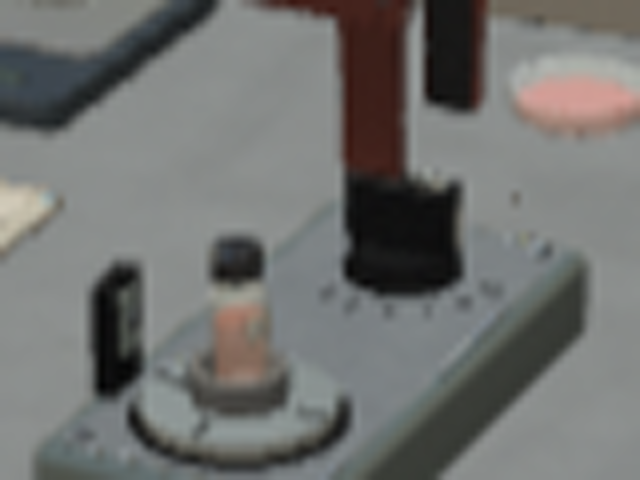

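The vial stands upright in the cup (crop (240,310)), and the knob at (403,235) agrees with the prediction. I descend and grip the knob.

```bash
python3 -m handwheel '[[-1.8,-0.2,20,0,0,0,0.3],[0,0,15,0,0,0,0.3],[0,0,9,0,0,0,0.3],[0,0,0,0,0,0,0.6],[0,0,0,0,0,0,0.8],[0,0,0,0,0,0,1],[0,0,0,0,0,0,1],[0,0,0,0,0,0,1],[0,0,0,0,0,0,1],[0,0,0,0,0,0,1]]'; python3 to.py 482.2 -78.3 57 1.496
```

```text
t: 10.3
ee_pos: [482.3, -78.4, 56.8]
orientation: [0.113, 3.139, 0.0]
ft_force: [-0.4, -0.3, 2.9]
width: 13.5
grasp_force: 30.0
shift [ 0.1  0.1 -0.2] rz 0.003 t 10.3 q [-0.19  0.5   2.02  0.    0.62 -1.68] tcp [482.3 -78.4  56.8] F [-0.4 -0.3  2.9] w 13.5 g 30.0 tilt [ 0.0003 -0.    ]
```

```bash
python3 -m handwheel '[[0,0,0,0,0,0.08,1],[0,0,0,0,0,0.1,1],[0,0,0,0,0,0.1,1],[0,0,0,0,0,0.08,1],[0,0,0,0,0,0.06,1],[0,0,0,0,0,0,1],[0,0,0,0,0,0,1],[0,0,0,0,0,0,1],[0,0,0,0,0,0,1]]'; python3 to.py 482.2 -78.3 57 1.077
python3 - <<'E'
from h import *
print(sensors.get_obs()['moment'])
d=cam('scene'); f=d['frame'][170:215,240:300]; g=cam('top')['frame'][200:235,225:300]
cv2.imwrite('pics/k2.png',cv2.resize(f,None,fx=10,fy=10,interpolation=cv2.INTER_CUBIC))
E
```

```text
t: 11.42
ee_pos: [482.5, -77.6, 56.8]
orientation: [0.765, 3.047, 0.001]
ft_force: [1.0, 6.5, 3.3]
width: 14.4
grasp_force: 30.0
shift [-0.  -0.8 -0.2] rz 0.002 t 11.43 q [-0.18  0.5   2.02  0.    0.62 -1.26] tcp [482.5 -77.6  56.8] F [1.  6.5 3.3] w 14.4 g 30.0 tilt [0.0006 0.0008]
[ 1.02848542 -0.13387794  0.06485131]
```

View pics/k2.png

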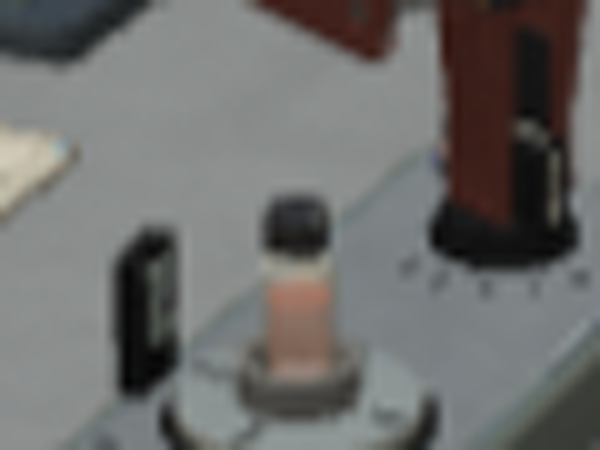

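The fingers hold the turned bar, with its white line at crop (555,190), and the vial is upright at (298,290). The disc's marks turn 3.75 times as far as the knob, so they are a fine measure of the knob angle. I'll read it from them.

```bash
cat > ang.py <<'E'
from h import *
import sys
def prof(fr,d):
    g=cv2.cvtColor(fr,cv2.COLOR_BGR2GRAY); a=np.radians(np.arange(0,360,1.)); r=np.arange(23,29,1.)
    P=np.array([[proj(d,[492.4+R*np.cos(t),57.3+R*np.sin(t),50]) for t in a] for R in r],np.float32)
    return cv2.remap(g,P[...,0],P[...,1],cv2.INTER_LINEAR).astype(float).mean(0)
def dip(p): # dark marks in the visible half
    q=cv2.GaussianBlur(np.r_[p,p,p][None],(0,0),3)[0]; b=cv2.GaussianBlur(np.r_[p,p,p][None],(0,0),15)[0]; s=(b-q)[360:720]
    return [(i,round(s[i],1)) for i in range(360) if s[i]>5 and s[i]>=s[i-1] and s[i]>s[(i+1)%360]]
d=cam('scene')
if len(sys.argv)>1: print('home',dip(prof(cv2.imread('pics/scene0.png'),d)))
print('now',dip(prof(d['frame'],d)))
E
python3 -m handwheel '[[0,0,0,0,0,0,1],[0,0,0,0,0,0,1]]' | tail -3; python3 ang.py h; python3 to.py 482.2 -78.3 57 1.077; python3 -c "
from h import *
print(sensors.get_obs()['moment'])"
```

```text
ft_force: [1.8, 6.2, 3.3]
width: 14.1
grasp_force: 30.0
home [(76, np.float64(23.4)), (185, np.float64(12.0)), (257, np.float64(15.3)), (319, np.float64(7.3)), (345, np.float64(15.4))]
now [(73, np.float64(19.2)), (185, np.float64(14.8)), (258, np.float64(15.6)), (321, np.float64(9.3)), (341, np.float64(12.2))]
shift [-0.  -0.8 -0.2] rz 0.002 t 11.82 q [-0.18  0.5   2.02  0.    0.62 -1.26] tcp [482.5 -77.6  56.8] F [0.8 6.7 2.3] w 13.8 g 30.0 tilt [0.0006 0.0008]
[ 1.02350351 -0.17678897  0.10554789]
```

The marks are back within about 2° of their home positions, so the knob is within 0.01 rad of click 1, and it has dwelt about 1 s. On to click 2.

```bash
python3 -m handwheel '[[0,0,0,0,0,0.08,1],[0,0,0,0,0,0.1,1],[0,0,0,0,0,0.1,1],[0,0,0,0,0,0.08,1],[0,0,0,0,0,0.065,1],[0,0,0,0,0,0,1],[0,0,0,0,0,0,1],[0,0,0,0,0,0,1],[0,0,0,0,0,0,1],[0,0,0,0,0,0,1]]'|tail -3; python3 ang.py; python3 to.py 482.2 -78.3 57 0.658;  python3 -c "
from h import *
print(sensors.get_obs()['moment'])"
```

```text
ft_force: [4.1, 11.5, 0.9]
width: 14.1
grasp_force: 30.0
now [(76, np.float64(20.1)), (185, np.float64(12.8)), (258, np.float64(16.1)), (274, np.float64(10.7)), (344, np.float64(16.6))]
shift [-0.5 -1.6 -0.2] rz -0.004 t 13.12 q [-0.18  0.5   2.02  0.    0.62 -0.84] tcp [483.2 -77.   56.8] F [ 2.8 11.6  0.3] w 13.9 g 30.0 tilt [0.0017 0.0016]
[ 1.89214341 -0.58413927  0.02994893]
```

The marks are back at home positions, so the knob is at click 2. I finish the dwell and go on to click 3.

```bash
python3 -m handwheel '[[0,0,0,0,0,0,1],[0,0,0,0,0,0,1],[0,0,0,0,0,0,1],[0,0,0,0,0,0.08,1],[0,0,0,0,0,0.1,1],[0,0,0,0,0,0.1,1],[0,0,0,0,0,0.08,1],[0,0,0,0,0,0.057,1],[0,0,0,0,0,0,1],[0,0,0,0,0,0,1]]'|tail -3; python3 -m handwheel '[[0,0,0,0,0,0,1],[0,0,0,0,0,0,1],[0,0,0,0,0,0,1],[0,0,0,0,0,0,1]]' |tail -3; python3 ang.py; python3 to.py 482.2 -78.3 57 0.239;  python3 - <<'E'
from h import *
print(sensors.get_obs()['moment'])
d=cam('scene'); f=d['frame'][150:220,225:315]; cv2.imwrite('pics/k3.png',cv2.resize(f,None,fx=8,fy=8,interpolation=cv2.INTER_CUBIC))
E
```

```text
ft_force: [4.9, 14.2, -1.4]
width: 13.5
grasp_force: 30.0
ft_force: [6.1, 14.2, -2.1]
width: 14.0
grasp_force: 30.0
now [(76, np.float64(20.3)), (185, np.float64(12.5)), (258, np.float64(16.3)), (274, np.float64(8.6)), (345, np.float64(17.4))]
shift [-1.2 -2.1 -0.1] rz -0.003 t 14.93 q [-0.18  0.5   2.02  0.    0.62 -0.42] tcp [483.9 -76.7  56.9] F [ 5.7 14.3 -1.1] w 13.7 g 30.0 tilt [0.0032 0.0019]
[ 2.47046004 -0.96774667  0.09670751]
```

View pics/k3.png

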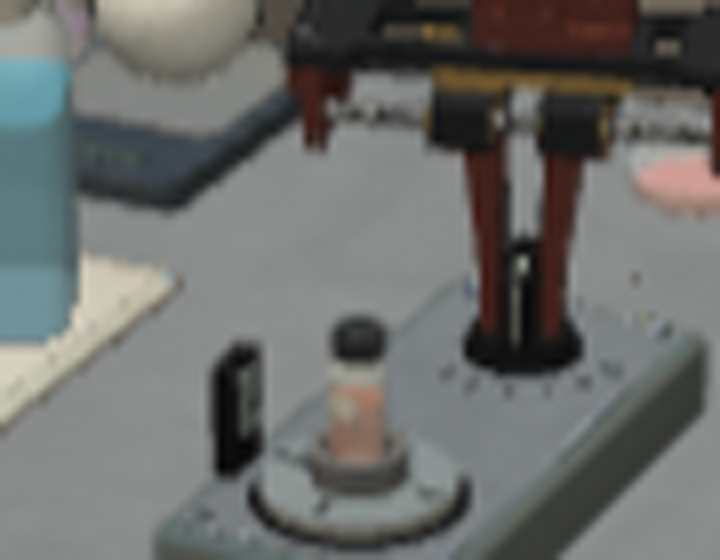

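The view shows the vial upright in the cup at crop (357,400). The bar's white line now faces left at (520,290), gripped at the third click, and the disc marks match home.

```bash
python3 -c "
from workcell import ctrl
print(ctrl.close_job())"
```

```text
the job is handed in; nothing more can be done
None
```

The job is handed in at about 15 s: the vial stands upright in the cup, the knob stopped about 1 s at clicks 1 and 2, and it ended gripped at click 3; no verdict came back.

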